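# Gauge a look-alike connector housing and file it in its nest

## Robot

A 7-joint arm with a two-finger parallel gripper is mounted at the origin on the work surface. World frame = base frame: x ahead of the robot, y to its left, z up, the work surface at z = 0. Lengths are in m, angles in rad, forces in N, time in s.
With the tool pointing down it reaches from about 0.425 to 0.925 m from the base axis. Payload 6.8 kg.
Tool frame: the origin (TCP) lies at the very end of the fingers, on their centre line; the grasp point (between the pads) lies 19 mm behind it; z points along the fingers, y is the direction in which the jaws open and shut (so a half turn about z gives the same grasp; the last joint's range is limited). The gripper opens to 85 mm and grips with 20 to 120 N. Pads are 22 mm wide; open, the fingers measure 114 mm over their backs; the gripper's body (76 mm by 85 mm) begins 54 mm behind the grasp point. The pads swing forward as they close: fully open they stand 13 mm farther back than shut.
Start: joints at [1.107, 0.477, 0.022, 1.555, -0.011, 1.109, -0.083], TCP at [0.235, -0.633, 0.231] pointing down, gripper open.
Joint ranges: [-2.96, 2.96], [-0.34, 2.1], [-1.41, 1.46], [0.24, 2.44], [-1.37, 4.51], [0.17, 1.92], [-2.96, 2.96]. Speed limits (rad/s): [2.39, 2.39, 3.14, 3.14, 3.14, 3.14, 3.14].

## Interface

Orientations are given as a rotation vector (axis times angle).
In Python, from bench import monitor, viewer, job gives the robot as it stands. The module is installed in compiled form; this text tells all that it offers.
- The arm moves only by the tool drive_tool, never from a script. Its argument "commands" is a list of rows, each an object with "linear": the shift along the tool's x, y, z in m, a list of three; "dr": the turn, a rotation vector about the tool's x, y, z in degrees, a list of three; "jaw": the closure, from 0 (fully open) to 1 (shut). A call has 1 to 8 rows; each row shifts and turns the pose as measured when the row begins, along the tool's axes as they then stand; what a row does not reach is not made up. A row lasts 1/8 s, in which the tool goes at most 62.5 mm and 10.7 degrees, less where a joint would pass 70% of its speed; a pose out of reach is approached as far as the arm can. A call is refused whole if a number of a shift passes 0.0625 or a number of a turn 10.7, either way. A call with a gripper value outside its range is refused whole. The fingers move at their own pace and stop on an object; "force" is the grip in N (left out, the last holds). Time passes only in rows, so rows that do not move let the fingers close. It gives the time, the measured TCP pose, the force and the opening at its end, in the units of the state.
- monitor.get_obs(): the state, without advancing time (a new reading comes with each control period).
- viewer.grab_frame(name): name is "scene" or "top" or "wrist"; returns the picture (384x512x3 uint8, red, green, blue); there is no depth.
- viewer.calibration(name): a dict with "K" (3x3 intrinsics, pixels), "R" (3x3) and "t" (3): a world point X has camera coordinates R X + t. Camera axes: x right, y down, z forward; pixel columns grow to the right and rows downward; lengths in m; the calibration is good to about 2 mm. A picture is of the moment at which its call begins: read the wrist's pose just before it. calibration takes no time and is no camera call; for the wrist camera it gives the pose at the moment of the call.
- job.hand_in(): hands the job in, once; it reports no verdict.
The state is a dict: "clock": time; "joints": joint angles; "qvel": joint speeds; "tau": joint torques, N m; "tcp_pos": TCP position; "orientation": TCP orientation; "contact_force": force on the tool from outside, world axes, zero at the start; "moment": the same for the moment, N m; "grip_width": finger opening in m.
Only numpy, scipy, OpenCV 4.12 (cv2) and the standard library are available. Lean on these libraries where they do the work, as an engineer would, in place of code of your own. Each camera call takes 0.05 s, during which the arm holds its last target.

## Task

The connector housing standing on the green mat is one of three depths that look alike from above: slide it along the base of the stepped gauge, flat and lengthwise, until a step or the back stop of the jaw holds it, without forcing it. Then set it upright, flat on the floor of the rack nest that has the colour of the step or stop that held it - do not drop it. Leave the two housings in the black tote and everything else on the bench where they are.

Things in the scene. Friction and masses are not known exactly. Their poses are not given: they have to be found in the camera images.
- housing_a: Black connector housing, a plain block 60 (its x) x 28 (y) mm in plan, standing with its face of 2 x 6 cavities and grey lock strip up. 28, 36 or 44 mm high: one of each, which is which is not told. 20 to 50 g. Origin: centre of its underside; z up; in the rules NAME_c0 is the point at half its height. It starts on the green mat (the one to sort) or in the black tote (leave it there).
- housing_b: Black connector housing, a plain block 60 (its x) x 28 (y) mm in plan, standing with its face of 2 x 6 cavities and grey lock strip up. 28, 36 or 44 mm high: one of each, which is which is not told. 20 to 50 g. Origin: centre of its underside; z up; in the rules NAME_c0 is the point at half its height. It starts on the green mat (the one to sort) or in the black tote (leave it there).
- housing_c: Black connector housing, a plain block 60 (its x) x 28 (y) mm in plan, standing with its face of 2 x 6 cavities and grey lock strip up. 28, 36 or 44 mm high: one of each, which is which is not told. 20 to 50 g. Origin: centre of its underside; z up; in the rules NAME_c0 is the point at half its height. It starts on the green mat (the one to sort) or in the black tote (leave it there).
- mat: Thin green rubber mat, 110 x 90 x 3 mm, fixed, with the one housing to be sorted on it. Origin: centre of its underside.
- tote: Low open black tote, 200 (x) x 160 (y) x 45 mm with 3 mm walls and floor, fixed; two more housings wait in it. Origin: centre of its underside.
- gauge: Fixed stepped gap gauge: flat steel base 180 (x) x 90 (y) x 8 mm, a grey column (top at z = 64 mm) at its +x end, and a stepped coloured jaw reaching from the column over the base towards -x. Origin: centre of the base's underside. A housing is slid along the base in +x, its long side along x, centred on y = 0.
- gauge_jaw: The gauge's rigid jaw, frame as the gauge; 22 mm wide (y -11 to 11), top at z = 66 mm. Yellow step from x = 10 mm, gap 40 mm over the base; violet step from x = 24 mm, gap 32 mm; white back stop, down to the base, at x = 38 mm. So yellow stops a 44 mm housing with its origin at x = -20 mm, violet a 36 mm one at x = -6, white a 28 mm one at x = 8.
- gauge_lip (a point): Point on the top face of the gauge's base, straight below the front edge of the yellow step (x = 10 mm, y = 0, z = 8 mm in the gauge's frame); axes as the gauge.
- slot_yellow: Fixed nest with yellow walls on the kitting rack, 84 (x) x 52 (y) mm. Origin: centre of its underside; floor 5 mm above it; walls 10 mm above the floor. Pocket 68 (x) x 36 (y) mm: the housing stands with its long side along x, either way round; the middle 36 mm of each long side is open for fingers. The three nests stand 80 mm apart along y, in varying order.
- slot_violet: Fixed nest with violet walls on the kitting rack, 84 (x) x 52 (y) mm. Origin: centre of its underside; floor 5 mm above it; walls 10 mm above the floor. Pocket 68 (x) x 36 (y) mm: the housing stands with its long side along x, either way round; the middle 36 mm of each long side is open for fingers. The three nests stand 80 mm apart along y, in varying order.
- slot_white: Fixed nest with white walls on the kitting rack, 84 (x) x 52 (y) mm. Origin: centre of its underside; floor 5 mm above it; walls 10 mm above the floor. Pocket 68 (x) x 36 (y) mm: the housing stands with its long side along x, either way round; the middle 36 mm of each long side is open for fingers. The three nests stand 80 mm apart along y, in varying order.
- tape: Bystander: black roll of tape, 92 mm across, 19 mm high, lying flat. Origin: centre of its underside.
- plug_1: Bystander: small black plug, 30 x 18 x 14 mm. Origin: centre of its underside.
- plug_2: Bystander: small black plug, 30 x 18 x 14 mm. Origin: centre of its underside.
- terminal_cup: Bystander: grey cup of brass terminals, 72 mm across, 50 mm high. Origin: centre of its underside.
- crimper: Bystander: hand crimping tool with olive grips, lying flat, 215 mm long, 70 mm wide, 20 mm high. Origin: on the bench between the grips' front ends; x towards the jaws.
- screwdriver: Bystander: screwdriver lying flat, 180 mm long, under 40 mm high. Origin: on the bench under its middle.
Mind the look-alikes: they are no part of the job. Leave any red or turquoise look-alike of the slot_white alone.

How it is judged:
By the outcome, as a careful person would: the job done as asked, in the order asked, and still so for the second after the job is handed in, with the robot touching nothing.
It also fails if it takes over 43 s, if anything falls off the work surface, if the arm or the gripper's body presses on something with over 40 N, if the wrist force passes 120 N, or if a joint passes its speed limit or range.

## Working session

There is one attempt and no reset: what is moved stays moved. The work goes in short steps, Python scripts to look and compute and a tool call to move; the robot and the scene stay as the last step left them, time stands still between calls to the robot, and variables do not carry over. Pictures are saved under pics/ and viewed, and the job is handed in when it is done.

Besides the shell and the picture viewer there is one more tool, called after "Request:" as name(argument=value, ...) on one line, values as JSON. drive_tool: Moves the arm, as the interface text tells. Its arguments: {"type":"object","properties":{"commands":{"type":"array"},"force":{"type":"number"}},"required":["commands"]}

```bash
mkdir -p pics; python3 - <<'E'
from bench import monitor, viewer, job
import cv2,json
o=monitor.get_obs();print(o)
for n in("scene","top","wrist"):
    c=viewer.calibration(n);print(n,c)
    cv2.imwrite(f"pics/{n}0.png",viewer.grab_frame(n)[:,:,::-1])
E
```

```text
{'clock': 0.0, 'joints': array([ 1.10685782,  0.47779792,  0.0223428 ,  1.55643622, -0.01148572,
        1.10928659, -0.08311383]), 'qvel': array([ 7.80809950e-04,  1.16022336e-03,  1.49118772e-04,  8.19659152e-05,
       -2.08354597e-03, -1.03496262e-03,  1.00313175e-03]), 'tau': array([-3.14904582e-04, -5.96457160e+01,  1.60784293e+00, -2.81190974e+01,
        1.24289698e-02,  9.47297638e-03, -5.09779943e-05]), 'tcp_pos': array([ 0.23493343, -0.63217784,  0.23033367]), 'orientation': array([-3.09028461e+00, -5.55715576e-01,  7.26593610e-04]), 'contact_force': array([-0.73742248,  0.65124988, -0.23257219]), 'moment': array([-0.02463793,  0.00962648,  0.01528376]), 'grip_width': 0.0850171343462869}
scene {'K': array([[375.01208257,   0.        , 250.99527062],
       [  0.        , 375.01208257, 192.15904808],
       [  0.        ,   0.        ,   1.        ]]), 'R': array([[ 0.22619717,  0.97394579,  0.01626159],
       [ 0.59780827, -0.12562061, -0.79173527],
       [-0.76906444,  0.18880959, -0.61064787]]), 't': array([-0.11695797, -0.30622915,  1.43765298])}
top {'K': array([[397.19640482,   0.        , 255.43209856],
       [  0.        , 397.19640482, 185.69139144],
       [  0.        ,   0.        ,   1.        ]]), 'R': array([[ 0.02107402, -0.99966242,  0.01519642],
       [-0.99141384, -0.0228573 , -0.12874838],
       [ 0.12905226, -0.0123527 , -0.99156085]]), 't': array([-0.04623391,  0.56375055,  1.23952063])}
wrist {'K': array([[269.52972617,   0.        , 257.64447343],
       [  0.        , 269.52972617, 191.96338715],
       [  0.        ,   0.        ,   1.        ]]), 'R': array([[ 0.34946625, -0.93694565, -0.00248612],
       [-0.88522796, -0.33104343,  0.3267747 ],
       [-0.30699315, -0.11199594, -0.945099  ]]), 't': array([-0.67327606, -0.04476194,  0.38113733])}
```

View pics/scene0.png

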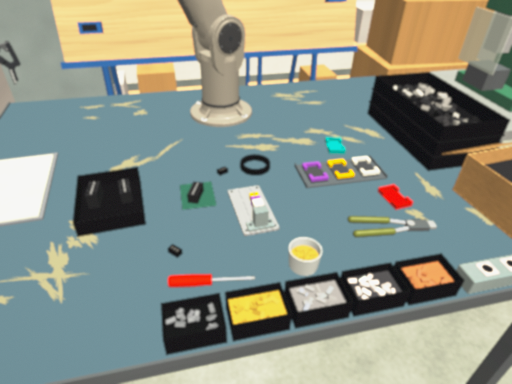

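View pics/top0.png

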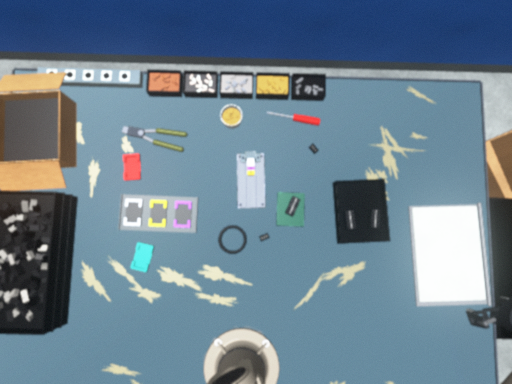

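View pics/wrist0.png

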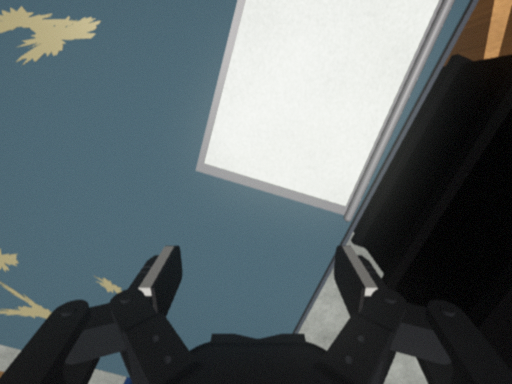

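The top view shows the mat housing at about (292,206), the gauge at (251,180), the rack at (158,213), the tote at (361,211), and the turquoise (142,256) and red (131,166) look-alikes. I'll enlarge it and measure.

```bash
cat > h.py <<'E'
import numpy as np,cv2
from bench import monitor,viewer,job
def ray(c,uv,z):
    R,t,K=c['R'],c['t'],c['K']
    d=R.T@np.linalg.solve(K,[uv[0],uv[1],1.]); o=-R.T@t
    return o+d*(z-o[2])/d[2]
def proj(c,X):
    p=c['K']@(c['R']@np.asarray(X,float)+c['t']); return p[:2]/p[2]
def grab(n,f=None):
    c=viewer.calibration(n); im=viewer.grab_frame(n)[:,:,::-1].copy()
    if f: cv2.imwrite('pics/'+f,im)
    return c,im
E
python3 - <<'E'
from h import *
im=cv2.imread('pics/top0.png');c=viewer.calibration('top')
cv2.imwrite('pics/topz.png',cv2.resize(im[140:280,110:310],None,fx=4,fy=4,interpolation=cv2.INTER_CUBIC))
h=cv2.cvtColor(im,cv2.COLOR_BGR2HSV)
for n,lo,hi,z in[('green',(50,80,40),(85,255,255),.003),('yellow',(22,120,120),(33,255,255),.015),('violet',(130,80,80),(160,255,255),.015),('white',(0,0,200),(180,40,255),.015),('gaugebase',(100,10,120),(130,60,220),.008)]:
    m=cv2.inRange(h,lo,hi);N,L,s,ce=cv2.connectedComponentsWithStats(m)
    for i in range(1,N):
        if s[i,4]>15 and 110<ce[i][0]<310 and 130<ce[i][1]<280:
            cn,_=cv2.findContours((L==i).astype('u1')if 0 else (L==i).astype(np.uint8),0,1)
            r=cv2.minAreaRect(cn[0]); bx=[ray(c,p,z)[:2].round(3).tolist() for p in cv2.boxPoints(r)]
            print(n,ce[i].round(1),s[i,4],ray(c,r[0],z).round(3),bx)
E
```

```text
green [289.7 209.8] 701 [ 0.496 -0.149  0.003] [[0.441, -0.107], [0.55, -0.106], [0.552, -0.192], [0.443, -0.192]]
yellow [152.6 203.1] 16 [0.503 0.297 0.015] [[0.498, 0.307], [0.513, 0.294], [0.507, 0.287], [0.492, 0.301]]
yellow [162.9 223. ] 18 [0.439 0.26  0.015] [[0.433, 0.27], [0.451, 0.26], [0.445, 0.251], [0.428, 0.26]]
violet [184.  204.2] 48 [0.499 0.198 0.015] [[0.508, 0.222], [0.509, 0.174], [0.49, 0.173], [0.489, 0.221]]
violet [183.2 223.7] 50 [0.441 0.198 0.015] [[0.45, 0.223], [0.451, 0.175], [0.432, 0.174], [0.431, 0.222]]
white [149.9 130.1] 23 [0.746 0.319 0.015] [[0.749, 0.333], [0.749, 0.306], [0.743, 0.306], [0.742, 0.332]]
white [140.3 132.1] 18 [0.737 0.351 0.015] [[0.736, 0.36], [0.746, 0.351], [0.738, 0.342], [0.728, 0.351]]
white [126.4 145.2] 131 [0.692 0.396 0.015] [[0.712, 0.424], [0.727, 0.397], [0.673, 0.368], [0.659, 0.394]]
white [147.4 138.2] 19 [0.718 0.326 0.015] [[0.721, 0.34], [0.726, 0.337], [0.714, 0.313], [0.709, 0.315]]
white [250.6 182.7] 1260 [ 0.585 -0.018  0.015] [[0.672, 0.032], [0.677, -0.057], [0.5, -0.067], [0.495, 0.021]]
white [153
[... 408 characters left out ...]
 [0.232, 0.138]]
gaugebase [138.6 132.4] 296 [0.735 0.363 0.008] [[0.715, 0.418], [0.763, 0.417], [0.755, 0.307], [0.706, 0.309]]
gaugebase [121.7 162.1] 25 [0.637 0.408 0.008] [[0.6, 0.411], [0.674, 0.412], [0.674, 0.406], [0.6, 0.405]]
gaugebase [250.5 172.9] 417 [ 0.589 -0.017  0.008] [[0.683, 0.033], [0.685, -0.064], [0.496, -0.067], [0.494, 0.028]]
gaugebase [127.4 180.4] 17 [0.575 0.384 0.008] [[0.576, 0.407], [0.587, 0.404], [0.575, 0.361], [0.564, 0.363]]
gaugebase [158.3 212.5] 1522 [0.472 0.282 0.008] [[0.415, 0.409], [0.536, 0.411], [0.529, 0.152], [0.408, 0.153]]
gaugebase [294.  203.2] 16 [ 0.512 -0.16   0.008] [[0.501, -0.151], [0.527, -0.162], [0.524, -0.169], [0.498, -0.158]]
```

View pics/topz.png

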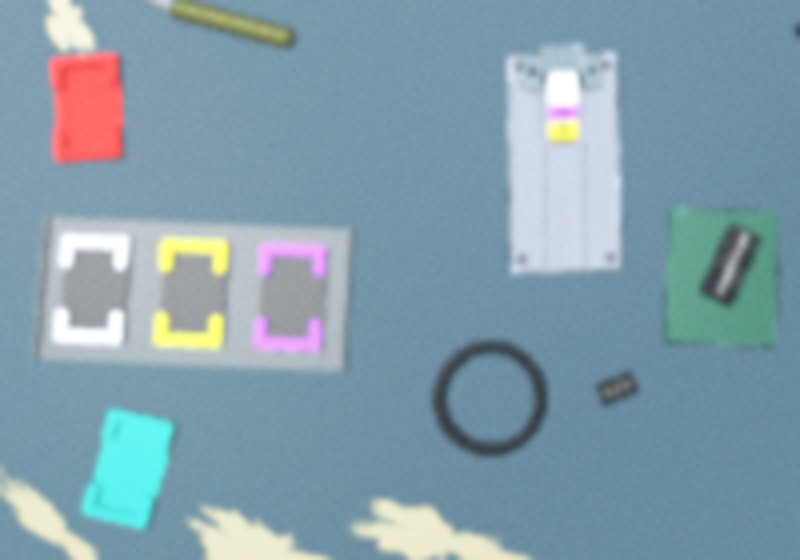

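```bash
cat >> h.py <<'E'
from scipy.spatial.transform import Rotation as Ro
def plan(pos,yx=None):
    """deltas in tool frame; yx = wanted world yaw (deg) of the tool x axis (mod 180), tool down"""
    o=monitor.get_obs(); R=Ro.from_rotvec(o['orientation']); M=R.as_matrix()
    print('clock',round(o['clock'],3),'tcp',o['tcp_pos'].round(4),'yaw tool x',round(np.degrees(np.arctan2(M[1,0],M[0,0])),2),'tilt z',M[:,2].round(4),'F',o['contact_force'].round(2),'w',round(o['grip_width'],4),'j',o['joints'].round(2))
    if pos is not None: print('lin tool(m)',(M.T@(np.asarray(pos)-o['tcp_pos'])).round(4))
    if yx is not None:
        for k in(0,180):
            a=np.radians(yx+k); T=np.array([[np.cos(a),np.sin(a),0],[np.sin(a),-np.cos(a),0],[0,0,-1]]).T
            T=np.column_stack([[np.cos(a),np.sin(a),0],[np.sin(a),-np.cos(a),0],[0,0,-1]])
            print('dr deg for yaw',yx+k,np.degrees(Ro.from_matrix(M.T@T).as_rotvec()).round(2))
E
python3 - <<'E'
from h import *
plan([.45,-.15,.25],-23)
o=monitor.get_obs();M=Ro.from_rotvec(o['orientation']).as_matrix();c=viewer.calibration('wrist')
print('cam in tool',M.T@(-c['R'].T@c['t']-o['tcp_pos']),'view',M.T@c['R'][2],'right',M.T@c['R'][0])
E
```

```text
clock 0.15 tcp [ 0.235  -0.6323  0.2306] yaw tool x 20.39 tilt z [-5.0e-04  1.2e-03 -1.0e+00] F [-0.7   0.34  0.11] w 0.0853 j [ 1.11  0.48  0.02  1.56 -0.01  1.11 -0.08]
lin tool(m) [ 0.3696 -0.3773 -0.019 ]
dr deg for yaw -23 [-7.000e-02  3.000e-02  4.339e+01]
dr deg for yaw 157 [-4.0000e-02 -9.0000e-02 -1.3661e+02]
cam in tool [ 0.08305265 -0.00061826 -0.14273045] view [-3.26668642e-01 -4.87620135e-04  9.45138805e-01] right [1.18234380e-03 9.99998874e-01 9.24577665e-04]
```

Request:
drive_tool(commands=[{"linear":[0.0435,-0.0415,-0.003],"dr":[0,0,0],"jaw":0},{"linear":[0.0435,-0.0415,-0.003],"dr":[0,0,0],"jaw":0},{"linear":[0.0435,-0.0415,-0.003],"dr":[0,0,0],"jaw":0},{"linear":[0.0435,-0.0415,-0.003],"dr":[0,0,0],"jaw":0},{"linear":[0.0435,-0.0415,-0.003],"dr":[0,0,0],"jaw":0},{"linear":[0.0435,-0.0415,-0.003],"dr":[0,0,0],"jaw":0},{"linear":[0.0435,-0.0415,-0.003],"dr":[0,0,0],"jaw":0},{"linear":[0.0435,-0.0415,-0.003],"dr":[0,0,0],"jaw":0}], force=30)

```text
clock: 1.15
tcp_pos: [0.4488, -0.1914, 0.2529]
orientation: [-3.094, -0.541, 0.004]
contact_force: [0.8, -0.2, -0.1]
grip_width: 0.0857
```

```bash
python3 - <<'E'
from h import *
plan([.5,-.10,.25],-5)
E
```

```text
clock 1.15 tcp [ 0.4488 -0.1914  0.2529] yaw tool x 19.83 tilt z [-2.7e-03  4.0e-04 -1.0e+00] F [ 0.78 -0.17 -0.12] w 0.0857 j [ 0.49  0.16 -0.24  1.95  0.04  1.04 -0.99]
lin tool(m) [ 0.0792 -0.0686  0.0028]
dr deg for yaw -5 [-0.04  0.15 24.83]
dr deg for yaw 175 [-2.1000e-01 -6.0000e-02 -1.5517e+02]
```

Request:
drive_tool(commands=[{"linear":[0.04,-0.035,0.001],"dr":[0,0,0],"jaw":0},{"linear":[0.04,-0.035,0.001],"dr":[0,0,0],"jaw":0},{"linear":[0,0,0],"dr":[0,0,9],"jaw":0},{"linear":[0,0,0],"dr":[0,0,9],"jaw":0},{"linear":[0,0,0],"dr":[0,0,7],"jaw":0},{"linear":[0,0,0],"dr":[0,0,0],"jaw":0}])

```text
clock: 1.9
tcp_pos: [0.5028, -0.0881, 0.2505]
orientation: [-3.136, 0.143, 0.004]
contact_force: [-0.2, 0.8, 0.5]
grip_width: 0.0853
```

```bash
python3 - <<'E'
from h import *
plan(None)
c,im=grab('wrist','w1.png'); np.savez('w1.npz',**c)
E
```

```text
clock 1.9 tcp [ 0.5028 -0.0881  0.2505] yaw tool x -5.22 tilt z [-0.0026  0.0021 -1.    ] F [-0.23  0.82  0.5 ] w 0.0853 j [ 0.28  0.2  -0.26  1.9   0.06  1.04 -1.67]
```

View pics/w1.png

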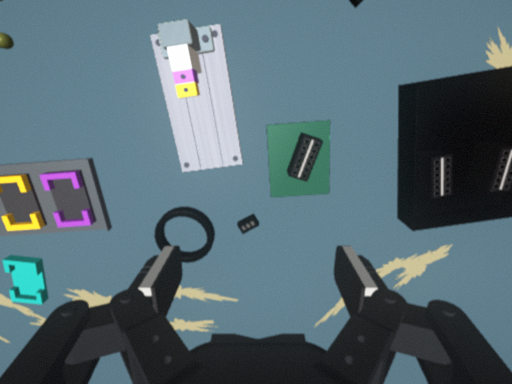

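The wrist view shows the housing to sort on the mat at (305,157). The other two are in the tote at (442,176) and (506,170), and the plug at (248,224) is too small. The gauge is at (197,95).

```bash
python3 - <<'E'
from h import *
im=cv2.imread('pics/w1.png');c=dict(np.load('w1.npz'))
cv2.imwrite('pics/w1h.png',cv2.resize(im[115:205,260:340],None,fx=6,fy=6,interpolation=cv2.INTER_CUBIC))
cv2.imwrite('pics/w1g.png',cv2.resize(im[15:180,140:250],None,fx=3.5,fy=3.5,interpolation=cv2.INTER_CUBIC))
h=cv2.cvtColor(im,cv2.COLOR_BGR2HSV)
def rect(m,roi,z,nm):
    x0,y0,x1,y1=roi;mm=np.zeros_like(m);mm[y0:y1,x0:x1]=m[y0:y1,x0:x1]
    cn,_=cv2.findContours(mm,0,1);k=max(cn,key=cv2.contourArea);r=cv2.minAreaRect(k);b=cv2.boxPoints(r)
    P=np.array([ray(c,p,z)[:2] for p in b]);e=[P[1]-P[0],P[2]-P[1]];l=max(e,key=np.linalg.norm)
    print(nm,'px',b.round(1).tolist(),'ctr',P.mean(0).round(4),'sides',[round(np.linalg.norm(q),4) for q in e],'yaw',round(np.degrees(np.arctan2(l[1],l[0])),2))
dark=cv2.inRange(h,(0,0,0),(180,255,70))
for z in(.031,.039,.047): rect(dark,(268,122,330,196),z,'house z%.3f'%z)
gb=cv2.inRange(im,(150,150,150),(255,255,255)); rect(gb,(140,20,250,180),.008,'base')
str=cv2.inRange(im,(150,150,150),(255,255,255)); rect(str,(285,130,325,185),.039,'strip')
ye=cv2.inRange(h,(22,120,120),(33,255,255));rect(ye,(160,60,210,110),.066,'jawyel')
vi=cv2.inRange(h,(130,80,80),(160,255,255));rect(vi,(160,60,210,110),.066,'jawvio')
E
```

```text
house z0.031 px [[285.3999938964844, 174.0], [300.3999938964844, 132.10000610351562], [322.3999938964844, 139.89999389648438], [307.5, 181.89999389648438]] ctr [ 0.5038 -0.1507] sides [np.float64(0.06), np.float64(0.0316)] yaw -22.42
house z0.039 px [[285.3999938964844, 174.0], [300.3999938964844, 132.10000610351562], [322.3999938964844, 139.89999389648438], [307.5, 181.89999389648438]] ctr [ 0.5056 -0.1494] sides [np.float64(0.0587), np.float64(0.0309)] yaw -22.42
house z0.047 px [[285.3999938964844, 174.0], [300.3999938964844, 132.10000610351562], [322.3999938964844, 139.89999389648438], [307.5, 181.89999389648438]] ctr [ 0.5074 -0.1482] sides [np.float64(0.0574), np.float64(0.0302)] yaw -22.42
base px [[148.1999969482422, 24.700000762939453], [218.1999969482422, 13.5], [242.1999969482422, 163.8000030517578], [172.1999969482422, 175.0]] ctr [ 0.5896 -0.0114] sides [np.float64(0.0885), np.float64(0.1907)] yaw -177.31
strip px [[297.3999938964844, 175.8000030517578], [311.29998779296875, 139.6999969482422], [313.3999938964844, 140.5], [299.5, 176.60000610351562]] ctr [ 0.5041 -0.1513] sides [np.float64(0.0512), np.float64(0.0031)] yaw -23.0
jawyel px [[175.89999389648438, 85.4000015258789], [195.8000030517578, 82.5999984741211], [197.5, 94.4000015258789], [177.60000610351562, 97.19999694824219]] ctr [ 0.6015 -0.0156] sides [np.float64(0.0229), np.float64(0.0125)] yaw -87.69
jawvio px [[173.5, 72.5], [194.6999969482422, 68.30000305175781], [197.1999969482422, 81.0], [176.0, 85.19999694824219]] ctr [ 0.6153 -0.0165] sides [np.float64(0.0243), np.float64(0.0132)] yaw -84.97
```

View pics/w1h.png

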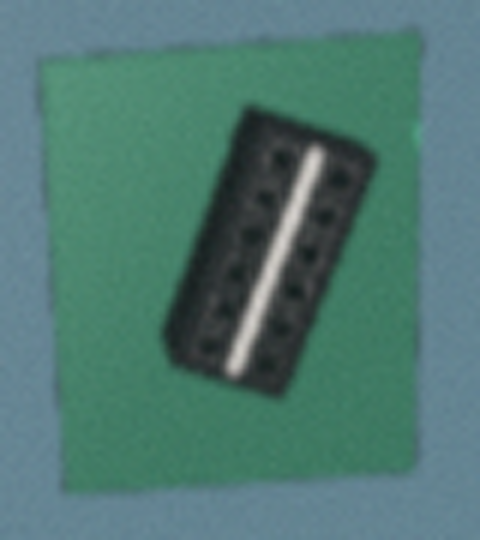

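View pics/w1g.png

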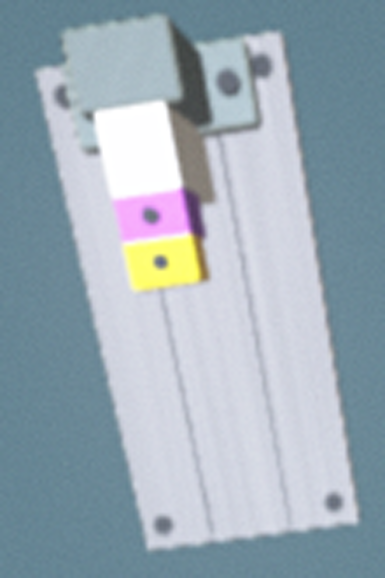

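```bash
python3 - <<'E'
from h import *
c=dict(np.load('w1.npz'))
f=lambda p:np.array([140+p[0]/3.5,15+p[1]/3.5])-.5+.5/3.5
P=[ray(c,f(p),.008)[:2] for p in[(148,548),(357,522),(280,33),(38,72)]]
P=np.array(P);print(P.round(4));ctr=P.mean(0);d=(P[2]+P[3]-P[0]-P[1])/2;w=P[0]-P[1]
print(ctr.round(4),np.linalg.norm(d),np.linalg.norm(w),'yaw',np.degrees(np.arctan2(d[1],d[0])),np.degrees(np.arctan2(-w[0],w[1])))
for p in[(135,291),(196,283),(160,262),(151,215)]: print(ray(c,f(p),.066).round(4))
u=d/np.linalg.norm(d);v=np.array([-u[1],u[0]])
print('jaw front from', [( (ray(c,f(p),.066)[:2]-ctr)@u, (ray(c,f(p),.066)[:2]-ctr)@v) for p in[(135,291),(160,262),(151,215)]])
for gx in(-60,-55,-20,-6,8): print(gx,(ctr+u*gx/1000).round(4))
plan([.504,-.151,.12],-23)
E
```

```text
[[ 0.4941  0.0255]
 [ 0.4974 -0.0635]
 [ 0.6763 -0.0556]
 [ 0.6721  0.0327]]
[ 0.585  -0.0152] 0.17858686090255715 0.08900536603185001 yaw 2.4256940655095223 2.1108213325819123
[ 0.5941 -0.0044  0.066 ]
[ 0.5947 -0.0247  0.066 ]
[ 0.6021 -0.0141  0.066 ]
[ 0.6162 -0.0138  0.066 ]
jaw front from [(np.float64(0.009526489971222738), np.float64(0.010430515868287872)), (np.float64(0.017144835584823895), np.float64(0.00035855866481275967)), (np.float64(0.031278182995552635), np.float64(0.00012743603463135665))]
-60 [ 0.5251 -0.0178]
-55 [ 0.53   -0.0176]
-20 [ 0.565  -0.0161]
-6 [ 0.579  -0.0155]
8 [ 0.593  -0.0149]
clock 1.95 tcp [ 0.5028 -0.0881  0.2505] yaw tool x -5.15 tilt z [-0.0025  0.0021 -1.    ] F [-0.4  -0.03 -0.25] w 0.0853 j [ 0.28  0.2  -0.27  1.9   0.06  1.04 -1.67]
lin tool(m) [0.0072 0.0628 0.1304]
dr deg for yaw -23 [-0.08  0.17 17.85]
dr deg for yaw 157 [-2.4000e-01 -1.2000e-01 -1.6215e+02]
```

Request:
drive_tool(commands=[{"linear":[0.0035,0.031,0.03],"dr":[0,0,0],"jaw":0},{"linear":[0.0035,0.031,0.03],"dr":[0,0,0],"jaw":0},{"linear":[0,0,0.03],"dr":[0,0,9],"jaw":0},{"linear":[0,0,0.03],"dr":[0,0,9],"jaw":0},{"linear":[0,0,0],"dr":[0,0,0],"jaw":0}])

```text
clock: 2.58
tcp_pos: [0.5049, -0.153, 0.128]
orientation: [-3.078, 0.623, 0.0]
contact_force: [0.5, -0.4, 0.2]
grip_width: 0.0856
```

```bash
python3 - <<'E'
from h import *
plan([.504,-.151,.009],-23)
c,im=grab('wrist','w2.png'); np.savez('w2.npz',**c)
E
```

```text
clock 2.575 tcp [ 0.5049 -0.153   0.128 ] yaw tool x -22.88 tilt z [ 1.0e-04  1.6e-03 -1.0e+00] F [ 0.49 -0.36  0.2 ] w 0.0856 j [ 0.31  0.37 -0.16  1.99  0.08  0.78 -1.87]
lin tool(m) [-0.0016 -0.0013  0.119 ]
dr deg for yaw -23 [-0.09  0.03  0.12]
dr deg for yaw 157 [-5.0000e-02 -1.4000e-01 -1.7988e+02]
```

View pics/w2.png

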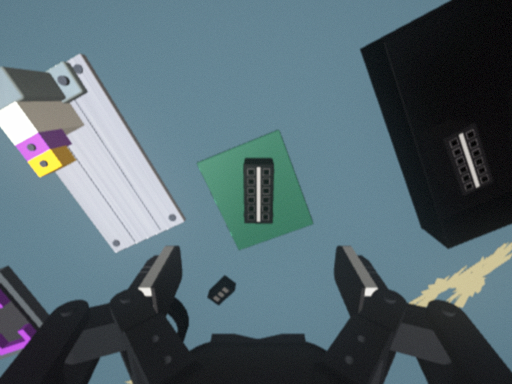

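Request:
drive_tool(commands=[{"linear":[-0.001,-0.001,0.04],"dr":[0,0,0],"jaw":0},{"linear":[-0.001,0,0.04],"dr":[0,0,0],"jaw":0},{"linear":[0,0,0.025],"dr":[0,0,0],"jaw":0},{"linear":[0,0,0.01],"dr":[0,0,0],"jaw":0},{"linear":[0,0,0],"dr":[0,0,0],"jaw":0}])

```text
clock: 3.25
tcp_pos: [0.5138, -0.1523, 0.02]
orientation: [-3.083, 0.591, -0.029]
contact_force: [-0.3, 0.3, -0.4]
grip_width: 0.0854
```

```bash
python3 - <<'E'
from h import *
plan([.504,-.151,.008],-23)
c,im=grab('wrist','w3.png')
E
```

```text
clock 3.25 tcp [ 0.5138 -0.1523  0.02  ] yaw tool x -21.7 tilt z [ 0.0186 -0.001  -0.9998] F [-0.27  0.26 -0.4 ] w 0.0854 j [ 0.28  0.55 -0.14  2.04  0.13  0.54 -1.9 ]
lin tool(m) [-0.0098  0.0025  0.0119]
dr deg for yaw -23 [-0.35 -1.01  1.3 ]
dr deg for yaw 157 [   1.57   -0.55 -178.69]
```

View pics/w3.png

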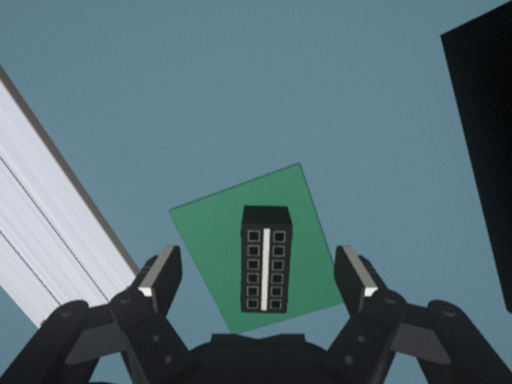

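Request:
drive_tool(commands=[{"linear":[-0.005,0.001,0.004],"dr":[0,-0.5,0.7],"jaw":0},{"linear":[-0.005,0.001,0.004],"dr":[-0.3,-0.5,0.6],"jaw":0},{"linear":[0,0,0.003],"dr":[0,0,0],"jaw":0},{"linear":[0,0,0],"dr":[0,0,0],"jaw":0}])

```text
clock: 3.8
tcp_pos: [0.5053, -0.1508, 0.0113]
orientation: [-3.078, 0.627, -0.007]
contact_force: [-0.1, -0.2, 0.2]
grip_width: 0.0855
```

```bash
python3 - <<'E'
from h import *
plan([.504,-.151,.008],-23)
E
```

```text
clock 3.8 tcp [ 0.5053 -0.1508  0.0113] yaw tool x -23.04 tilt z [ 4.3e-03 -3.0e-04 -1.0e+00] F [-0.06 -0.17  0.24] w 0.0855 j [ 0.27  0.56 -0.13  2.05  0.13  0.53 -1.92]
lin tool(m) [-0.0011  0.0007  0.0033]
dr deg for yaw -23 [-0.08 -0.24 -0.04]
dr deg for yaw 157 [-3.7000e-01  1.2000e-01  1.7996e+02]
```

Request:
drive_tool(commands=[{"linear":[-0.001,0.0007,0.003],"dr":[0,-0.25,0],"jaw":0},{"linear":[0,0,0.002],"dr":[0,0,0],"jaw":0},{"linear":[0,0,0],"dr":[0,0,0],"jaw":0.45},{"linear":[0,0,0],"dr":[0,0,0],"jaw":0.8},{"linear":[0,0,0],"dr":[0,0,0],"jaw":0.8},{"linear":[0,0,0],"dr":[0,0,0],"jaw":0.8}], force=25)

```text
clock: 4.55
tcp_pos: [0.5043, -0.1511, 0.006]
orientation: [-3.077, 0.627, -0.0]
contact_force: [0.0, -0.1, -0.5]
grip_width: 0.0272
```

```bash
python3 - <<'E'
from h import *
plan([.527,-.0175,.09],2.3)
c,im=grab('wrist','w4.png')
E
```

```text
clock 4.55 tcp [ 0.5043 -0.1511  0.006 ] yaw tool x -23.04 tilt z [ 5.0e-04  1.4e-03 -1.0e+00] F [ 0.04 -0.15 -0.47] w 0.0272 j [ 0.27  0.57 -0.13  2.05  0.13  0.53 -1.92]
lin tool(m) [-0.0315 -0.132  -0.0838]
dr deg for yaw 2.3 [-9.000e-02 -1.000e-02 -2.534e+01]
dr deg for yaw 182.3 [-2.0000e-02  1.2000e-01  1.5466e+02]
```

View pics/w4.png

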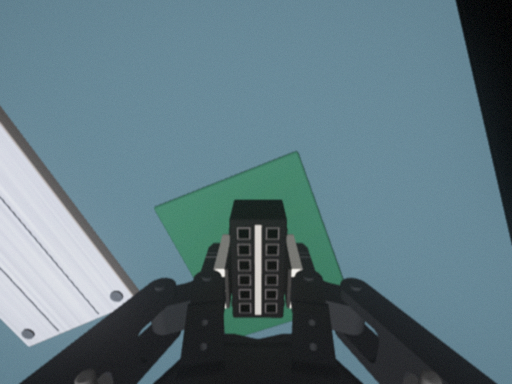

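Gripped: the width is 27 mm and the housing is aligned at (258,270). Next I lift and carry it to the gauge.

Request:
drive_tool(commands=[{"linear":[0,0,-0.035],"dr":[0,0,0],"jaw":0.8},{"linear":[0,0,-0.045],"dr":[0,0,0],"jaw":0.8},{"linear":[-0.0105,-0.044,0],"dr":[0,0,0],"jaw":0.8},{"linear":[-0.0105,-0.044,0],"dr":[0,0,0],"jaw":0.8},{"linear":[-0.0105,-0.044,0],"dr":[0,0,0],"jaw":0.8},{"linear":[0,0,0],"dr":[0,0,-8.5],"jaw":0.8},{"linear":[0,0,0],"dr":[0,0,-8.5],"jaw":0.8},{"linear":[0,0,0],"dr":[0,0,-8.4],"jaw":0.8}])

```text
clock: 5.6
tcp_pos: [0.5279, -0.0127, 0.089]
orientation: [-3.139, -0.085, -0.003]
contact_force: [-0.8, -0.5, -0.6]
grip_width: 0.0276
```

```bash
python3 - <<'E'
from h import *
plan([.527,-.0175,.03],2.3)
c,im=grab('wrist','w5.png');np.savez('w5.npz',**c)
E
```

```text
clock 5.6 tcp [ 0.5279 -0.0127  0.089 ] yaw tool x 3.11 tilt z [ 0.0016  0.0018 -1.    ] F [-0.83 -0.51 -0.64] w 0.0276 j [ 0.14  0.44 -0.29  2.01  0.18  0.71 -1.78]
lin tool(m) [-0.0012  0.0049  0.059 ]
dr deg for yaw 2.3 [-0.1  -0.1   0.81]
dr deg for yaw 182.3 [ 1.5000e-01 -1.6000e-01 -1.7919e+02]
```

View pics/w5.png

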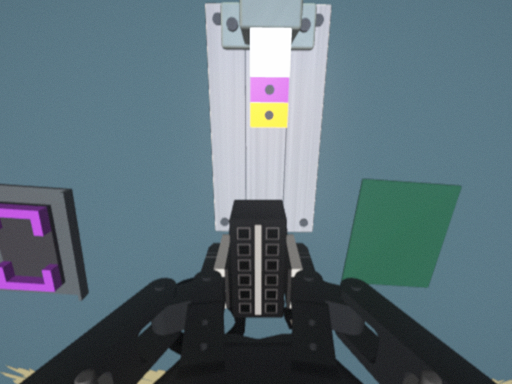

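```bash
python3 - <<'E'
from h import *
c=dict(np.load('w5.npz'));im=cv2.imread('pics/w5.png')
cv2.imwrite('pics/w5h.png',cv2.resize(im[190:330,200:320],None,fx=4,fy=4,interpolation=cv2.INTER_CUBIC))
cv2.imwrite('pics/w5g.png',cv2.resize(im[0:240,195:335],None,fx=3,fy=2.5,interpolation=cv2.INTER_CUBIC))
for p in[(269,115),(269,89),(249.5,128),(288.5,128)]: print(ray(c,p,.066).round(4))
a=[ray(c,p,.008)[:2] for p in[(215,231),(313,231)]]
print(np.round(a,4),np.mean(a,0))
E
```

```text
[ 0.602 -0.015  0.066]
[ 0.6164 -0.014   0.066 ]
[ 0.5938 -0.0038  0.066 ]
[ 0.5951 -0.0272  0.066 ]
[[ 0.4932  0.0254]
 [ 0.4983 -0.0651]] [ 0.49572617 -0.0198731 ]
```

View pics/w5h.png

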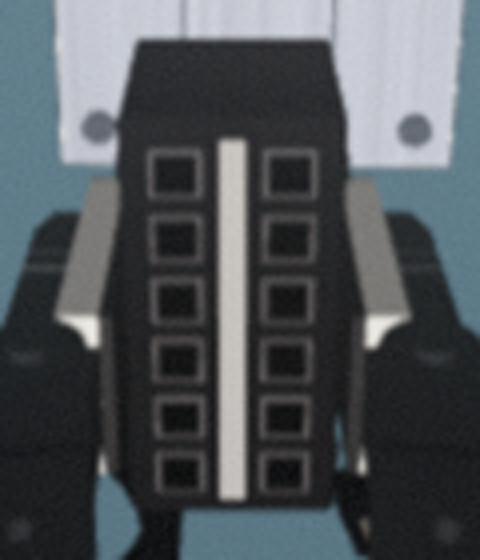

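View pics/w5g.png

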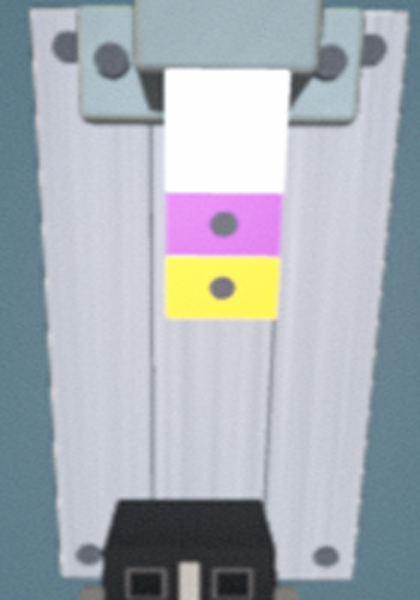

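```bash
python3 - <<'E'
from h import *
c=dict(np.load('w5.npz'))
T=np.array([.5279,-.0127,.089]);a=np.radians(3.11);ux=np.array([np.cos(a),np.sin(a)]);uy=np.array([np.sin(a),-np.cos(a)])
for h in(.028,.036,.044):
    z=.089-.003+h
    q=[ray(c,p,z)[:2]-T[:2] for p in[(258,219),(258,316),(229.5,270),(287,270)]]
    print(h,[ (round(v@ux,4),round(v@uy,4)) for v in q],'len',np.linalg.norm(q[0]-q[1]).round(4))
plan([.527,-.018,.02],2.5)
E
```

```text
0.028 [(np.float64(0.0284), np.float64(-0.0)), (np.float64(-0.03), np.float64(0.0001)), (np.float64(-0.0003), np.float64(-0.0146)), (np.float64(-0.0003), np.float64(0.0149))] len 0.0584
0.036 [(np.float64(0.0321), np.float64(-0.0)), (np.float64(-0.0224), np.float64(0.0001)), (np.float64(0.0053), np.float64(-0.0136)), (np.float64(0.0054), np.float64(0.0139))] len 0.0544
0.044 [(np.float64(0.0358), np.float64(-0.0)), (np.float64(-0.0147), np.float64(0.0001)), (np.float64(0.0109), np.float64(-0.0127)), (np.float64(0.011), np.float64(0.0129))] len 0.0505
clock 5.65 tcp [ 0.5278 -0.0129  0.089 ] yaw tool x 3.42 tilt z [ 0.0015  0.0018 -1.    ] F [-0.02  0.63 -0.78] w 0.0275 j [ 0.14  0.44 -0.29  2.01  0.18  0.71 -1.77]
lin tool(m) [-0.0012  0.0051  0.069 ]
dr deg for yaw 2.5 [-0.1  -0.09  0.92]
dr deg for yaw 182.5 [ 1.4000e-01 -1.5000e-01 -1.7908e+02]
```

Request:
drive_tool(commands=[{"linear":[-0.001,0.0025,0.03],"dr":[0,0,0.4],"jaw":0.8},{"linear":[-0.002,0.0025,0.03],"dr":[0,0,0.5],"jaw":0.8},{"linear":[-0.001,0,0.004],"dr":[0,0,0],"jaw":0.8},{"linear":[0,0,0],"dr":[0,0,0],"jaw":0.8}])

```text
clock: 6.15
tcp_pos: [0.5252, -0.0184, 0.0247]
orientation: [-3.139, -0.056, -0.006]
contact_force: [0.4, -0.4, -0.2]
grip_width: 0.0271
```

```bash
python3 - <<'E'
from h import *
plan([.527,-.018,.011],2.5)
E
```

```text
clock 6.15 tcp [ 0.5252 -0.0184  0.0247] yaw tool x 2.05 tilt z [ 0.0037  0.0018 -1.    ] F [ 0.37 -0.4  -0.24] w 0.0271 j [ 0.12  0.54 -0.25  2.05  0.23  0.57 -1.83]
lin tool(m) [ 0.0018 -0.0003  0.0137]
dr deg for yaw 2.5 [-0.1  -0.22 -0.45]
dr deg for yaw 182.5 [-3.4000e-01  1.5000e-01  1.7955e+02]
```

Request:
drive_tool(commands=[{"linear":[0.001,0,0.005],"dr":[-0.1,-0.2,-0.4],"jaw":0.8},{"linear":[0,0,0.003],"dr":[0,0,0],"jaw":0.8},{"linear":[0,0,0.0015],"dr":[0,0,0],"jaw":0.8},{"linear":[0,0,0],"dr":[0,0,0],"jaw":0.8}])

```text
clock: 6.65
tcp_pos: [0.5283, -0.0181, 0.017]
orientation: [3.141, 0.067, 0.007]
contact_force: [0.5, -0.5, -0.9]
grip_width: 0.0276
```

```bash
python3 - <<'E'
from h import *
plan([.527,-.018,.011],2.5)
E
```

```text
clock 6.65 tcp [ 0.5283 -0.0181  0.017 ] yaw tool x 2.44 tilt z [ 0.0045 -0.     -1.    ] F [ 0.46 -0.52 -0.95] w 0.0276 j [ 0.11  0.56 -0.24  2.04  0.24  0.56 -1.83]
lin tool(m) [-0.0013 -0.0001  0.006 ]
dr deg for yaw 2.5 [ 0.01 -0.26 -0.06]
dr deg for yaw 182.5 [-4.0000e-01 -2.0000e-02  1.7994e+02]
```

Request:
drive_tool(commands=[{"linear":[-0.001,0,0.002],"dr":[0,-0.3,0],"jaw":0.8},{"linear":[0,0,0.002],"dr":[0,0,0],"jaw":0.8},{"linear":[0,0,0.001],"dr":[0,0,0],"jaw":0.8},{"linear":[0,0,0],"dr":[0,0,0],"jaw":0.8}])

```text
clock: 7.15
tcp_pos: [0.5272, -0.0181, 0.0118]
orientation: [3.141, 0.067, -0.002]
contact_force: [-0.2, -0.4, 0.9]
grip_width: 0.0276
```

```bash
python3 - <<'E'
from h import *
plan([.527,-.018,.011],2.5)
E
```

```text
clock 7.15 tcp [ 0.5272 -0.0181  0.0118] yaw tool x 2.43 tilt z [-1.1e-03 -3.0e-04 -1.0e+00] F [-0.2  -0.39  0.92] w 0.0276 j [ 0.11  0.57 -0.24  2.04  0.24  0.56 -1.83]
lin tool(m) [-0.0002 -0.0001  0.0008]
dr deg for yaw 2.5 [ 0.01  0.06 -0.07]
dr deg for yaw 182.5 [ 1.0000e-01 -2.0000e-02  1.7993e+02]
```

Request:
drive_tool(commands=[{"linear":[0,0,0.0007],"dr":[0,0,0],"jaw":0.8},{"linear":[0,0,0],"dr":[0,0,0],"jaw":0.8}])

```text
clock: 7.4
tcp_pos: [0.5273, -0.0182, 0.0111]
orientation: [3.141, 0.067, -0.002]
contact_force: [0.4, 0.3, 0.3]
grip_width: 0.0279
```

```bash
python3 - <<'E'
from h import *
plan([.527,-.018,.011],2.5)
E
```

```text
clock 7.4 tcp [ 0.5273 -0.0182  0.0111] yaw tool x 2.43 tilt z [-1.e-03 -3.e-04 -1.e+00] F [0.43 0.32 0.29] w 0.0279 j [ 0.11  0.57 -0.24  2.04  0.24  0.56 -1.83]
lin tool(m) [-0.0003 -0.0002  0.0001]
dr deg for yaw 2.5 [ 0.01  0.06 -0.07]
dr deg for yaw 182.5 [ 9.0000e-02 -2.0000e-02  1.7993e+02]
```

Request:
drive_tool(commands=[{"linear":[0,0,0.0006],"dr":[0,0,0],"jaw":0.8},{"linear":[0,0,0],"dr":[0,0,0],"jaw":0.8}])

```text
clock: 7.65
tcp_pos: [0.5274, -0.0181, 0.0112]
orientation: [3.14, 0.067, -0.001]
contact_force: [0.6, -0.1, -0.4]
grip_width: 0.0277
```

Request:
drive_tool(commands=[{"linear":[0,0,0.0006],"dr":[0,0,0],"jaw":0.8},{"linear":[0,0,0],"dr":[0,0,0],"jaw":0.8}])

```text
clock: 7.9
tcp_pos: [0.5275, -0.0181, 0.011]
orientation: [3.14, 0.066, -0.001]
contact_force: [0.5, 0.6, -1.4]
grip_width: 0.0275
```

Request:
drive_tool(commands=[{"linear":[0,0,0],"dr":[0,0,0],"jaw":0.5},{"linear":[0,0,0],"dr":[0,0,0],"jaw":0.8},{"linear":[0,0,0],"dr":[0,0,0],"jaw":0.8},{"linear":[0,0,0],"dr":[0,0,0],"jaw":0.8}], force=20)

```text
clock: 8.4
tcp_pos: [0.5277, -0.0181, 0.0109]
orientation: [3.14, 0.066, -0.001]
contact_force: [-0.4, 0.1, 2.0]
grip_width: 0.0277
```

Request:
drive_tool(commands=[{"linear":[0.008,0,0],"dr":[0,0,0],"jaw":0.8},{"linear":[0.008,0,0],"dr":[0,0,0],"jaw":0.8},{"linear":[0.008,0,0],"dr":[0,0,0],"jaw":0.8},{"linear":[0.004,0,0],"dr":[0,0,0],"jaw":0.8},{"linear":[0,0,0],"dr":[0,0,0],"jaw":0.8}])

```text
clock: 9.02
tcp_pos: [0.5554, -0.0171, 0.011]
orientation: [3.14, 0.066, -0.006]
contact_force: [-0.6, -0.2, 3.7]
grip_width: 0.0276
```

```bash
python3 - <<'E'
from h import *
plan([.565,-.0164,.011],2.5)
c,im=grab('wrist','w6.png');np.savez('w6.npz',**c)
E
```

```text
clock 9.025 tcp [ 0.5554 -0.0171  0.011 ] yaw tool x 2.41 tilt z [-0.0037 -0.0014 -1.    ] F [-0.56 -0.15  3.74] w 0.0276 j [ 0.1   0.6  -0.24  1.98  0.24  0.6  -1.82]
lin tool(m) [ 0.0097 -0.0003 -0.0001]
dr deg for yaw 2.5 [ 0.07  0.22 -0.09]
dr deg for yaw 182.5 [ 3.4000e-01 -1.1000e-01  1.7991e+02]
```

View pics/w6.png

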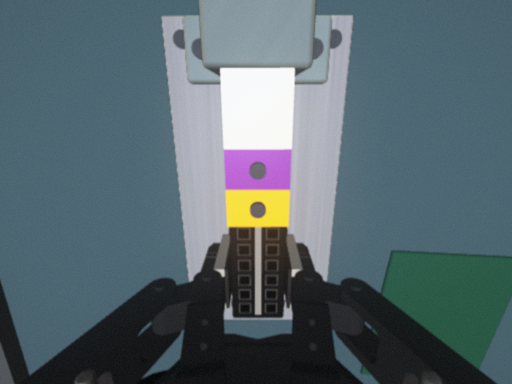

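The housing is on the base and centred under the jaw, with the yellow edge at row 226. I'll slide it slowly from here.

Request:
drive_tool(commands=[{"linear":[0.003,0,0],"dr":[0,0.2,0],"jaw":0.8},{"linear":[0.003,0,0],"dr":[0,0,0],"jaw":0.8},{"linear":[0.003,0,0],"dr":[0,0,0],"jaw":0.8},{"linear":[0.003,0,0],"dr":[0,0,0],"jaw":0.8}])

```text
clock: 9.57
tcp_pos: [0.5667, -0.0168, 0.0109]
orientation: [3.139, 0.066, -0.003]
contact_force: [-0.9, 0.1, 3.7]
grip_width: 0.0273
```

Request:
drive_tool(commands=[{"linear":[0.002,0,0],"dr":[0,0,0],"jaw":0.8},{"linear":[0.002,0,0],"dr":[0,0,0],"jaw":0.8}])

```text
clock: 9.82
tcp_pos: [0.571, -0.0166, 0.011]
orientation: [3.139, 0.066, -0.003]
contact_force: [-2.0, -0.5, 4.3]
grip_width: 0.0273
```

Request:
drive_tool(commands=[{"linear":[0.002,0,0],"dr":[0,0,0],"jaw":0.8},{"linear":[0.002,0,0],"dr":[0,0,0],"jaw":0.8},{"linear":[0.002,0,0],"dr":[0,0,0],"jaw":0.8},{"linear":[0.002,0,0],"dr":[0,0,0],"jaw":0.8}])

```text
clock: 10.32
tcp_pos: [0.5795, -0.0163, 0.0109]
orientation: [3.139, 0.066, -0.003]
contact_force: [-2.8, 0.1, 4.3]
grip_width: 0.0277
```

Request:
drive_tool(commands=[{"linear":[0.002,0,0],"dr":[0,0,0],"jaw":0.8},{"linear":[0.002,0,0],"dr":[0,0,0],"jaw":0.8}])

```text
clock: 10.58
tcp_pos: [0.5838, -0.0161, 0.011]
orientation: [3.139, 0.066, -0.003]
contact_force: [-1.7, -0.3, 5.0]
grip_width: 0.028
```

```bash
python3 - <<'E'
from h import *
plan([.593,-.0151,.011],2.5)
c,im=grab('wrist','w7.png');np.savez('w7.npz',**c)
E
```

```text
clock 10.575 tcp [ 0.5838 -0.0161  0.011 ] yaw tool x 2.42 tilt z [-0.0019 -0.0018 -1.    ] F [-1.71 -0.27  5.02] w 0.028 j [ 0.1   0.63 -0.24  1.91  0.24  0.63 -1.82]
lin tool(m) [ 0.0092 -0.0006 -0.    ]
dr deg for yaw 2.5 [ 0.1   0.11 -0.08]
dr deg for yaw 182.5 [ 1.8000e-01 -1.5000e-01  1.7992e+02]
```

View pics/w7.png

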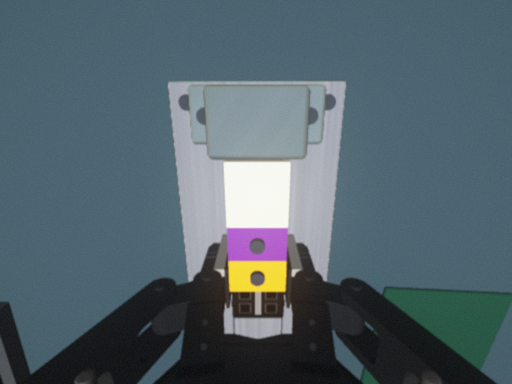

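It passed yellow and violet with no slip; the back edge stays at row 316. I continue to the white stop, gently.

Request:
drive_tool(commands=[{"linear":[0.002,-0.0003,0],"dr":[0,0.1,0],"jaw":0.8},{"linear":[0.002,-0.0003,0],"dr":[0,0,0],"jaw":0.8},{"linear":[0.002,0,0],"dr":[0,0,0],"jaw":0.8}])

```text
clock: 11.0
tcp_pos: [0.5901, -0.0153, 0.011]
orientation: [3.139, 0.066, -0.001]
contact_force: [-1.6, -0.5, 4.0]
grip_width: 0.0273
```

Request:
drive_tool(commands=[{"linear":[0.0015,0,0],"dr":[0,0,0],"jaw":0.8},{"linear":[0.0015,0,0],"dr":[0,0,0],"jaw":0.8}])

```text
clock: 11.25
tcp_pos: [0.5933, -0.0151, 0.011]
orientation: [3.139, 0.066, -0.001]
contact_force: [-2.4, 0.3, 3.9]
grip_width: 0.0277
```

Request:
drive_tool(commands=[{"linear":[0.001,0,0],"dr":[0,0,0],"jaw":0.8}])

```text
clock: 11.38
tcp_pos: [0.5944, -0.015, 0.011]
orientation: [3.139, 0.066, -0.001]
contact_force: [-1.9, -0.3, 5.2]
grip_width: 0.0278
```

Request:
drive_tool(commands=[{"linear":[0.001,0,0],"dr":[0,0,0],"jaw":0.8}])

```text
clock: 11.5
tcp_pos: [0.5945, -0.015, 0.0109]
orientation: [3.139, 0.066, -0.004]
contact_force: [-7.7, -0.4, 10.1]
grip_width: 0.0276
```

It stopped at TCP x = 0.5945 with -7.7 N, where white was expected (about 0.594). Take one look, then retreat.

```bash
python3 - <<'E'
from h import *
plan([.52,-.0183,.012],2.5)
c,im=grab('scene','s8.png');c,w=grab('wrist')
cv2.imwrite('pics/s8z.png',np.hstack([cv2.resize(im[170:240,215:295],(440,385),interpolation=cv2.INTER_CUBIC),cv2.resize(w[200:330,190:330],(360,385))]))
E
```

```text
clock 11.5 tcp [ 0.5945 -0.015   0.0109] yaw tool x 2.41 tilt z [-0.0024 -0.002  -1.    ] F [-7.74 -0.44 10.07] w 0.0276 j [ 0.1   0.64 -0.24  1.88  0.24  0.65 -1.81]
lin tool(m) [-0.0746  0.0002 -0.0009]
dr deg for yaw 2.5 [ 0.11  0.14 -0.09]
dr deg for yaw 182.5 [ 2.3000e-01 -1.7000e-01  1.7991e+02]
```

View pics/s8z.png

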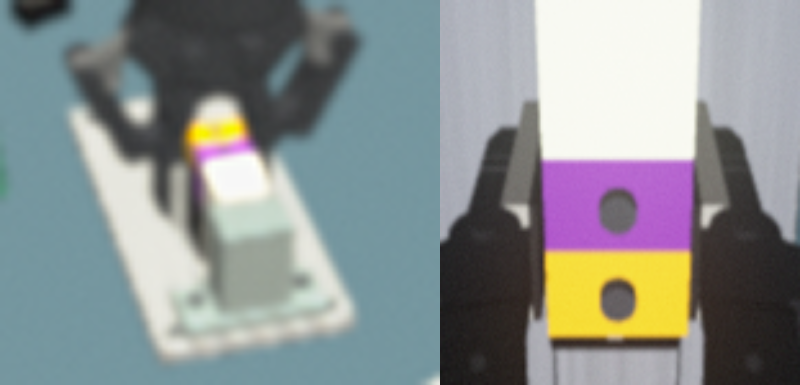

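Request:
drive_tool(commands=[{"linear":[-0.004,0,-0.0005],"dr":[0,0,0],"jaw":0.8},{"linear":[-0.01,0,-0.0005],"dr":[0,0,0],"jaw":0.8},{"linear":[-0.015,0,0],"dr":[0,0,0],"jaw":0.8},{"linear":[-0.02,0,0],"dr":[0,0,0],"jaw":0.8},{"linear":[-0.02,0,0],"dr":[0,0,0],"jaw":0.8},{"linear":[0,0,0],"dr":[0,0,0],"jaw":0.8}])

```text
clock: 12.35
tcp_pos: [0.5209, -0.0181, 0.0113]
orientation: [3.139, 0.066, -0.003]
contact_force: [0.3, 0.5, -0.1]
grip_width: 0.0274
```

```bash
python3 - <<'E'
from h import *
plan([.48,.28,.18],0)
E
```

```text
clock 12.35 tcp [ 0.5209 -0.0181  0.0113] yaw tool x 2.42 tilt z [-0.0016 -0.0015 -1.    ] F [ 0.31  0.49 -0.06] w 0.0274 j [ 0.1   0.56 -0.24  2.06  0.25  0.55 -1.84]
lin tool(m) [-0.0285 -0.2993 -0.1691]
dr deg for yaw 0 [0.08 0.09 2.42]
dr deg for yaw 180 [-1.4000e-01  1.3000e-01 -1.7758e+02]
```

The wrist crop shows the housing fully under both the yellow and violet steps, so white held it. It is now clear of the jaw. Next I lift and go to the rack.

Request:
drive_tool(commands=[{"linear":[0,0,-0.03],"dr":[0,0,0],"jaw":0.8},{"linear":[0,0,-0.05],"dr":[0,0,0],"jaw":0.8},{"linear":[0,0,-0.05],"dr":[0,0,0],"jaw":0.8},{"linear":[-0.006,-0.05,-0.02],"dr":[0,0,0.6],"jaw":0.8},{"linear":[-0.006,-0.06,0],"dr":[0,0,0.6],"jaw":0.8},{"linear":[-0.006,-0.06,0],"dr":[0,0,0.6],"jaw":0.8},{"linear":[-0.006,-0.06,0],"dr":[0,0,0.6],"jaw":0.8},{"linear":[-0.004,-0.04,0],"dr":[0,0,0],"jaw":0.8}], force=35)

```text
clock: 13.35
tcp_pos: [0.4931, 0.2558, 0.1681]
orientation: [-3.14, 0.019, -0.01]
contact_force: [0.8, -0.4, -1.2]
grip_width: 0.0273
```

Request:
drive_tool(commands=[{"linear":[0,0,0],"dr":[0,0,0],"jaw":0.8}])

```text
clock: 13.48
tcp_pos: [0.4922, 0.2604, 0.1684]
orientation: [-3.138, 0.009, -0.011]
contact_force: [0.3, -1.0, -0.4]
grip_width: 0.0273
```

```bash
python3 - <<'E'
from h import *
plan([.475,.364,.12],0)
c,im=grab('wrist','w9.png');np.savez('w9.npz',**c)
E
```

```text
clock 13.475 tcp [0.4922 0.2604 0.1684] yaw tool x -0.34 tilt z [ 0.0069  0.0038 -1.    ] F [ 0.27 -1.03 -0.41] w 0.0273 j [-0.28  0.38 -0.4   1.89  0.19  0.9  -2.34]
lin tool(m) [-0.0182 -0.1033  0.0487]
dr deg for yaw 0 [-0.22 -0.4  -0.34]
dr deg for yaw 180 [ -0.62   0.35 179.66]
```

View pics/w9.png

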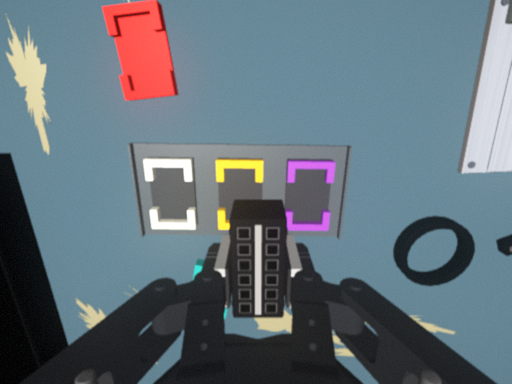

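The white nest is at (171,194) on the rack. The red look-alike is at (145,50), off the rack.

```bash
python3 - <<'E'
from h import *
c=dict(np.load('w9.npz'));im=cv2.imread('pics/w9.png');h=cv2.cvtColor(im,cv2.COLOR_BGR2HSV)
cv2.imwrite('pics/w9w.png',cv2.resize(im[140:245,125:355],None,fx=3.4,fy=3.4,interpolation=cv2.INTER_CUBIC))
W=cv2.inRange(im,(190,190,190),(255,255,255));W[:150]=0;W[240:]=0;W[:,:130]=0;W[:,205:]=0
V=cv2.inRange(h,(130,80,80),(160,255,255));V[:150]=0;V[240:]=0
for n,m in(('W',W),('V',V)):
    p=np.argwhere(m)[:,::-1].astype(np.float32);r=cv2.minAreaRect(p);print(n,r,cv2.boxPoints(r).round(1).tolist())
    globals()['r'+n]=r
for z in(.01,.015,.02,.025,.03):
    a=ray(c,rW[0],z);b=ray(c,rV[0],z);B=np.array([ray(c,p,z)[:2] for p in cv2.boxPoints(rW)])
    print(z,a.round(4),b.round(4),np.linalg.norm(a-b).round(4),'yaw',np.degrees(np.arctan2(-(a-b)[0],(a-b)[1])).round(2),[np.linalg.norm(B[i]-B[i-1]).round(4) for i in(1,2)])
ct=viewer.calibration('top')
print('top ray (133,211.7)?',[ray(ct,(133,211.8),z).round(4) for z in(.01,.02,.03)])
E
```

```text
W ((168.92982482910156, 193.970703125), (73.30707550048828, 48.07021713256836), 86.09950256347656) [[142.5, 159.0], [190.39999389648438, 155.8000030517578], [195.39999389648438, 228.89999389648438], [147.39999389648438, 232.1999969482422]]
V ((309.68719482421875, 195.0078125), (48.166534423828125, 71.81269073486328), 2.385944128036499) [[284.1000061035156, 229.89999389648438], [287.1000061035156, 158.10000610351562], [335.20001220703125, 160.10000610351562], [332.29998779296875, 231.89999389648438]]
0.01 [0.4699 0.3667 0.01  ] [0.4681 0.1997 0.01  ] 0.167 yaw -0.62 [np.float64(0.055), np.float64(0.0916)]
0.015 [0.4716 0.3649 0.015 ] [0.4698 0.2007 0.015 ] 0.1642 yaw -0.62 [np.float64(0.0541), np.float64(0.0901)]
0.02 [0.4733 0.3631 0.02  ] [0.4716 0.2017 0.02  ] 0.1614 yaw -0.62 [np.float64(0.0532), np.float64(0.0886)]
0.025 [0.475  0.3614 0.025 ] [0.4733 0.2027 0.025 ] 0.1587 yaw -0.62 [np.float64(0.0523), np.float64(0.0871)]
0.03 [0.4768 0.3596 0.03  ] [0.4751 0.2037 0.03  ] 0.1559 yaw -0.62 [np.float64(0.0514), np.float64(0.0856)]
top ray (133,211.7)? [array([0.4737, 0.3605, 0.01  ]), array([0.4732, 0.3576, 0.02  ]), array([0.4726, 0.3547, 0.03  ])]
```

View pics/w9w.png

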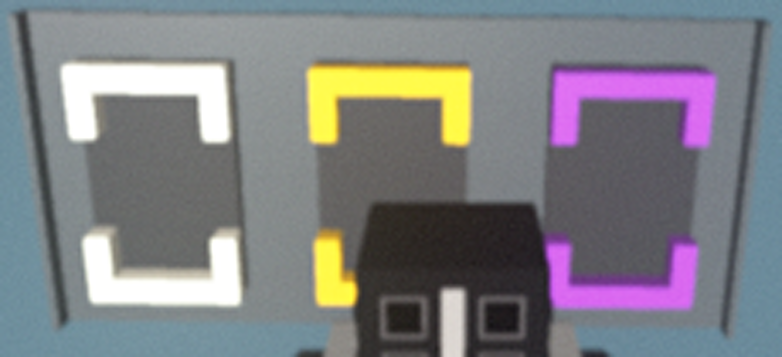

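Request:
drive_tool(commands=[{"linear":[-0.021,-0.05,0.02],"dr":[-0.2,-0.4,-0.3],"jaw":0.8},{"linear":[-0.02,-0.05,0.02],"dr":[0,0,0],"jaw":0.8},{"linear":[0,0,0],"dr":[0,0,0],"jaw":0.8}])

```text
clock: 13.9
tcp_pos: [0.4558, 0.3556, 0.1269]
orientation: [3.138, -0.02, 0.003]
contact_force: [-0.1, -0.8, -0.5]
grip_width: 0.0271
```

```bash
python3 - <<'E'
from h import *
plan([.474,.362,.06],-.6)
c,im=grab('wrist','w10.png');np.savez('w10.npz',**c)
E
```

```text
clock 13.9 tcp [0.4558 0.3556 0.1269] yaw tool x -0.71 tilt z [ 0.002  -0.0035 -1.    ] F [-0.1  -0.81 -0.53] w 0.0271 j [-0.46  0.47 -0.4   1.86  0.24  0.86 -2.57]
lin tool(m) [ 0.018  -0.0069  0.0669]
dr deg for yaw -0.6 [ 0.2  -0.12 -0.11]
dr deg for yaw 179.4 [ -0.18  -0.31 179.89]
```

View pics/w10.png

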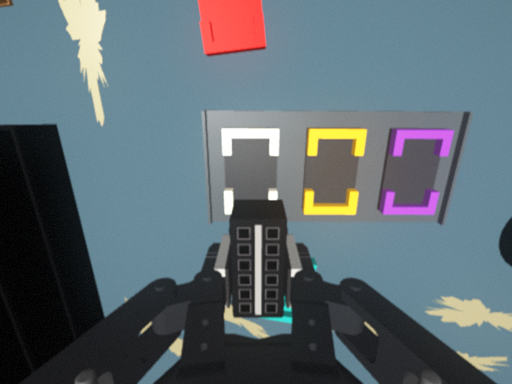

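```bash
python3 - <<'E'
from h import *
c=dict(np.load('w10.npz'));im=cv2.imread('pics/w10.png');h=cv2.cvtColor(im,cv2.COLOR_BGR2HSV)
cv2.imwrite('pics/w10w.png',cv2.resize(im[105:230,200:320],None,fx=4.5,fy=4.5,interpolation=cv2.INTER_CUBIC))
# triangulate colour-mask rect centres between w9 and w10
c9=dict(np.load('w9.npz'));i9=cv2.imread('pics/w9.png')
def ctr(i,r):
    hh=cv2.cvtColor(i,cv2.COLOR_BGR2HSV);m=cv2.inRange(hh,(130,80,80),(160,255,255));m[:r[0]]=0;m[r[1]:]=0
    return cv2.minAreaRect(np.argwhere(m)[:,::-1].astype(np.float32))[0]
a=ctr(i9,(150,240));b=ctr(im,(120,225));print(a,b)
for z in(.015,.02,.025,.03): print(z,ray(c9,a,z).round(4),ray(c,b,z).round(4))
E
```

```text
(309.68719482421875, 195.0078125) (415.7550964355469, 171.21856689453125)
0.015 [0.4698 0.2007 0.015 ] [0.4704 0.201  0.015 ]
0.02 [0.4716 0.2017 0.02  ] [0.4717 0.2041 0.02  ]
0.025 [0.4733 0.2027 0.025 ] [0.4731 0.2071 0.025 ]
0.03 [0.4751 0.2037 0.03  ] [0.4744 0.2101 0.03  ]
```

View pics/w10w.png

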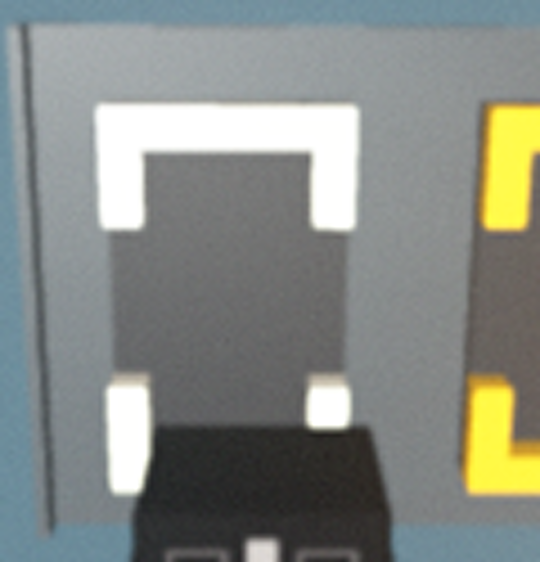

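```bash
python3 - <<'E'
from h import *
c=dict(np.load('w10.npz'))
f=lambda p:(200+p[0]/4.5-.4,105+p[1]/4.5-.4)
for z in(.015,.02,.025):
    A,B,C,D=[ray(c,f(p),z)[:2] for p in[(96,102),(359,102),(108,494),(103,230)]]
    print(z,'w',np.linalg.norm(A-B).round(4),'L',(A-C)[0].round(4),'ctr x',((A[0]+C[0])/2).round(4),'front mid',((A+B)/2).round(4),'yaw',np.degrees(np.arctan2((B-A)[0],-(B-A)[1])).round(2))
    # yellow and violet mids
E
```

```text
0.015 w 0.054 L 0.0875 ctr x 0.4707 front mid [0.5141 0.3617] yaw -0.66
0.02 w 0.0529 L 0.0858 ctr x 0.472 front mid [0.5146 0.3615] yaw -0.66
0.025 w 0.0518 L 0.0841 ctr x 0.4733 front mid [0.5151 0.3614] yaw -0.66
```

Request:
drive_tool(commands=[{"linear":[0.009,-0.003,0.035],"dr":[0.2,-0.1,0],"jaw":0.8},{"linear":[0.009,-0.003,0.035],"dr":[0,0,0],"jaw":0.8},{"linear":[0,0,0],"dr":[0,0,0],"jaw":0.8}])

```text
clock: 14.32
tcp_pos: [0.4822, 0.3515, 0.0574]
orientation: [3.137, -0.04, 0.01]
contact_force: [0.4, -0.1, 0.8]
grip_width: 0.0272
```

```bash
python3 - <<'E'
from h import *
plan([.4735,.3613,.035],-.66)
c,im=grab('wrist','w11.png')
E
```

```text
clock 14.325 tcp [0.4822 0.3515 0.0574] yaw tool x -1.45 tilt z [ 0.0062 -0.0042 -1.    ] F [ 0.43 -0.06  0.82] w 0.0272 j [-0.47  0.59 -0.36  1.86  0.3   0.74 -2.59]
lin tool(m) [-0.0091 -0.0097  0.0223]
dr deg for yaw -0.66 [ 0.24 -0.36 -0.79]
dr deg for yaw 179.34 [ -0.57  -0.37 179.2 ]
```

View pics/w11.png

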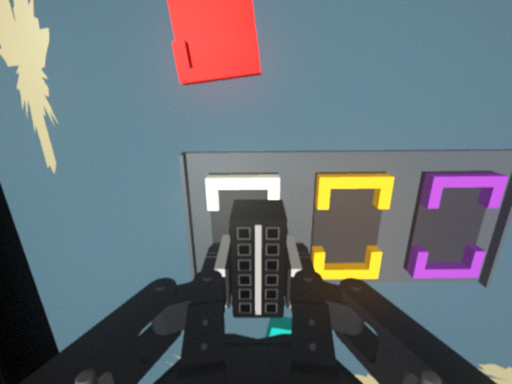

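Request:
drive_tool(commands=[{"linear":[-0.0045,-0.005,0],"dr":[0.2,-0.3,-0.8],"jaw":0.8},{"linear":[-0.0045,-0.0045,0.006],"dr":[0,0,0],"jaw":0.8},{"linear":[0,0,0.005],"dr":[0,0,0],"jaw":0.8},{"linear":[0,0,0],"dr":[0,0,0],"jaw":0.8}])

```text
clock: 14.88
tcp_pos: [0.475, 0.3629, 0.0516]
orientation: [-3.137, 0.018, -0.011]
contact_force: [-0.4, -0.7, -0.8]
grip_width: 0.0274
```

```bash
python3 - <<'E'
from h import *
plan([.4735,.3613,.0165],-.66)
c,im=grab('wrist','w12.png')
E
```

```text
clock 14.875 tcp [0.475  0.3629 0.0516] yaw tool x -0.66 tilt z [ 0.0073  0.0043 -1.    ] F [-0.39 -0.7  -0.81] w 0.0274 j [-0.48  0.6  -0.36  1.87  0.31  0.73 -2.6 ]
lin tool(m) [-0.0017  0.0018  0.0351]
dr deg for yaw -0.66 [-0.25 -0.41  0.  ]
dr deg for yaw 179.34 [   0.65   -0.39 -179.99]
```

View pics/w12.png

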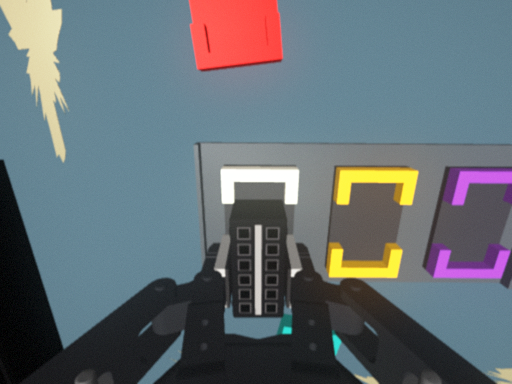

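Request:
drive_tool(commands=[{"linear":[-0.0015,0.0015,0.006],"dr":[-0.25,-0.4,0],"jaw":0.8},{"linear":[-0.001,0,0.007],"dr":[0,0,0],"jaw":0.8},{"linear":[0,0,0.005],"dr":[0,0,0],"jaw":0.8},{"linear":[0,0,0],"dr":[0,0,0],"jaw":0.8}])

```text
clock: 15.42
tcp_pos: [0.4723, 0.3613, 0.0322]
orientation: [3.141, -0.018, -0.001]
contact_force: [0.1, 0.2, -0.6]
grip_width: 0.0272
```

```bash
python3 - <<'E'
from h import *
plan([.4735,.3613,.0165],-.66)
E
```

```text
clock 15.425 tcp [0.4723 0.3613 0.0322] yaw tool x -0.66 tilt z [-5.e-04 -5.e-04 -1.e+00] F [ 0.11  0.18 -0.61] w 0.0272 j [-0.49  0.62 -0.35  1.87  0.32  0.7  -2.61]
lin tool(m) [ 0.0012 -0.      0.0157]
dr deg for yaw -0.66 [0.03 0.03 0.  ]
dr deg for yaw 179.34 [-5.0e-02  4.0e-02 -1.8e+02]
```

Request:
drive_tool(commands=[{"linear":[0.0005,0,0.004],"dr":[0,0,0],"jaw":0.8},{"linear":[0,0,0.004],"dr":[0,0,0],"jaw":0.8},{"linear":[0,0,0.002],"dr":[0,0,0],"jaw":0.8},{"linear":[0,0,0],"dr":[0,0,0],"jaw":0.8}], force=20)

```text
clock: 15.92
tcp_pos: [0.4731, 0.3614, 0.0216]
orientation: [3.141, -0.018, -0.0]
contact_force: [0.3, 0.4, -0.3]
grip_width: 0.0274
```

```bash
python3 - <<'E'
from h import *
plan([.4735,.3613,.0165],-.66)
c,im=grab('wrist','w13.png')
E
```

```text
clock 15.925 tcp [0.4731 0.3614 0.0216] yaw tool x -0.67 tilt z [-3.e-04 -3.e-04 -1.e+00] F [ 0.34  0.36 -0.29] w 0.0274 j [-0.5   0.64 -0.35  1.87  0.33  0.68 -2.62]
lin tool(m) [0.0004 0.0001 0.0051]
dr deg for yaw -0.66 [ 0.02  0.02 -0.01]
dr deg for yaw 179.34 [ 2.0000e-02 -3.0000e-02  1.7999e+02]
```

View pics/w13.png

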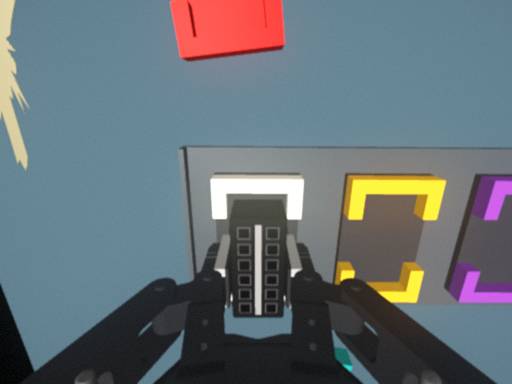

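Request:
drive_tool(commands=[{"linear":[0,0,0.0015],"dr":[0,0,0],"jaw":0.8},{"linear":[0,0,0.0012],"dr":[0,0,0],"jaw":0.8},{"linear":[0,0,0],"dr":[0,0,0],"jaw":0.8}])

```text
clock: 16.35
tcp_pos: [0.4732, 0.3616, 0.0191]
orientation: [-3.141, 0.018, -0.0]
contact_force: [-0.5, 0.2, -0.5]
grip_width: 0.0272
```

Request:
drive_tool(commands=[{"linear":[0,0,0.001],"dr":[0,0,0],"jaw":0.8},{"linear":[0,0,0],"dr":[0,0,0],"jaw":0.8}])

```text
clock: 16.6
tcp_pos: [0.4733, 0.3616, 0.0181]
orientation: [-3.141, 0.018, -0.0]
contact_force: [0.0, -0.5, 0.2]
grip_width: 0.0276
```

Request:
drive_tool(commands=[{"linear":[0,0,0.001],"dr":[0,0,0],"jaw":0.8},{"linear":[0,0,0],"dr":[0,0,0],"jaw":0.8}])

```text
clock: 16.85
tcp_pos: [0.4733, 0.3616, 0.017]
orientation: [-3.141, 0.018, -0.0]
contact_force: [-0.2, -0.3, 0.4]
grip_width: 0.027
```

Request:
drive_tool(commands=[{"linear":[0,0,0.0007],"dr":[0,0,0],"jaw":0.8},{"linear":[0,0,0],"dr":[0,0,0],"jaw":0.8}])

```text
clock: 17.1
tcp_pos: [0.4733, 0.3616, 0.0163]
orientation: [-3.141, 0.018, -0.001]
contact_force: [0.2, -0.3, -1.3]
grip_width: 0.027
```

Request:
drive_tool(commands=[{"linear":[0,0,0.0007],"dr":[0,0,0],"jaw":0.8},{"linear":[0,0,0],"dr":[0,0,0],"jaw":0.8}])

```text
clock: 17.35
tcp_pos: [0.4733, 0.3616, 0.0156]
orientation: [-3.141, 0.018, -0.001]
contact_force: [-0.1, -0.7, -0.6]
grip_width: 0.0271
```

Request:
drive_tool(commands=[{"linear":[0,0,0.0007],"dr":[0,0,0],"jaw":0.8},{"linear":[0,0,0],"dr":[0,0,0],"jaw":0.8}])

```text
clock: 17.6
tcp_pos: [0.4732, 0.3616, 0.0148]
orientation: [-3.141, 0.018, -0.0]
contact_force: [-0.6, 0.2, -0.2]
grip_width: 0.0272
```

Request:
drive_tool(commands=[{"linear":[0,0,0.0007],"dr":[0,0,0],"jaw":0.8},{"linear":[0,0,0],"dr":[0,0,0],"jaw":0.8}])

```text
clock: 17.85
tcp_pos: [0.4732, 0.3616, 0.014]
orientation: [-3.141, 0.018, -0.0]
contact_force: [-0.4, -0.1, 0.3]
grip_width: 0.0272
```

Request:
drive_tool(commands=[{"linear":[0,0,0.0007],"dr":[0,0,0],"jaw":0.8},{"linear":[0,0,0],"dr":[0,0,0],"jaw":0.8}])

```text
clock: 18.1
tcp_pos: [0.4732, 0.3616, 0.0133]
orientation: [-3.141, 0.018, -0.0]
contact_force: [0.4, 0.5, 0.2]
grip_width: 0.0272
```

Request:
drive_tool(commands=[{"linear":[0,0,0.0007],"dr":[0,0,0],"jaw":0.8},{"linear":[0,0,0],"dr":[0,0,0],"jaw":0.8}])

```text
clock: 18.35
tcp_pos: [0.4733, 0.3617, 0.0126]
orientation: [-3.141, 0.018, -0.001]
contact_force: [0.7, -0.3, 0.6]
grip_width: 0.0273
```

Request:
drive_tool(commands=[{"linear":[0,0,0.0006],"dr":[0,0,0],"jaw":0.8},{"linear":[0,0,0],"dr":[0,0,0],"jaw":0.8}])

```text
clock: 18.6
tcp_pos: [0.4733, 0.3617, 0.0121]
orientation: [-3.141, 0.018, -0.001]
contact_force: [0.4, -0.6, -0.2]
grip_width: 0.0272
```

Request:
drive_tool(commands=[{"linear":[0,0,0.0006],"dr":[0,0,0],"jaw":0.8},{"linear":[0,0,0],"dr":[0,0,0],"jaw":0.8}])

```text
clock: 18.85
tcp_pos: [0.4734, 0.3618, 0.0121]
orientation: [-3.141, 0.018, -0.001]
contact_force: [0.7, 0.3, 0.1]
grip_width: 0.0271
```

```bash
python3 - <<'E'
from h import *
plan(None)
c,im=grab('wrist');cv2.imwrite('pics/w14z.png',cv2.resize(im[160:330,180:340],None,fx=3.5,fy=3.5,interpolation=cv2.INTER_CUBIC))
E
```

```text
clock 18.85 tcp [0.4734 0.3618 0.0121] yaw tool x -0.66 tilt z [ 8.e-04  2.e-04 -1.e+00] F [0.69 0.34 0.08] w 0.0271 j [-0.5   0.65 -0.34  1.88  0.33  0.67 -2.62]
```

View pics/w14z.png

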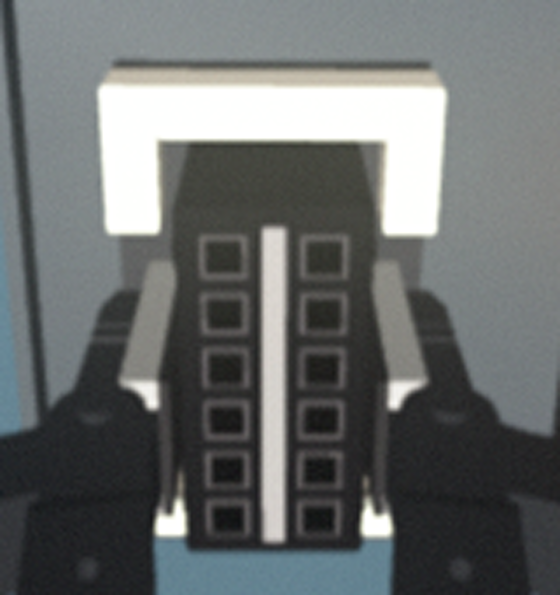

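z has stalled at 0.0121, the same sign of touch as on the gauge base. One more small press should confirm it.

Request:
drive_tool(commands=[{"linear":[0,0,0.0006],"dr":[0,0,0],"jaw":0.8},{"linear":[0,0,0.0006],"dr":[0,0,0],"jaw":0.8}])

```text
clock: 19.15
tcp_pos: [0.4734, 0.3618, 0.012]
orientation: [3.141, -0.018, 0.002]
contact_force: [-2.5, -1.7, 8.2]
grip_width: 0.0275
```

Request:
drive_tool(commands=[{"linear":[0,0,0.0004],"dr":[0,0,0],"jaw":0.8},{"linear":[0,0,0],"dr":[0,0,0],"jaw":0.8}])

```text
clock: 19.4
tcp_pos: [0.4734, 0.3618, 0.0121]
orientation: [3.141, -0.019, 0.002]
contact_force: [-0.1, -0.2, -0.1]
grip_width: 0.027
```

Contact is confirmed at 8 N. I open partly, to stay clear of the yellow nest, then retreat straight up.

Request:
drive_tool(commands=[{"linear":[0,0,0],"dr":[0,0,0],"jaw":0.55},{"linear":[0,0,0],"dr":[0,0,0],"jaw":0.45},{"linear":[0,0,0],"dr":[0,0,0],"jaw":0.45},{"linear":[0,0,0],"dr":[0,0,0],"jaw":0.45}])

```text
clock: 19.9
tcp_pos: [0.4734, 0.3617, 0.0114]
orientation: [3.141, -0.019, 0.001]
contact_force: [-0.2, 0.4, 0.2]
grip_width: 0.0468
```

Request:
drive_tool(commands=[{"linear":[0,0,-0.01],"dr":[0,0,0],"jaw":0.45},{"linear":[0,0,-0.02],"dr":[0,0,0],"jaw":0.45},{"linear":[0,0,-0.04],"dr":[0,0,0],"jaw":0.45},{"linear":[0,0,-0.05],"dr":[0,0,0],"jaw":0.45},{"linear":[0,0,-0.03],"dr":[0,0,0],"jaw":0.45},{"linear":[0,0,0],"dr":[0,0,0],"jaw":0.45}])

```text
clock: 20.65
tcp_pos: [0.4737, 0.3628, 0.173]
orientation: [-3.139, 0.017, -0.007]
contact_force: [0.7, -0.2, -0.8]
grip_width: 0.0471
```

```bash
python3 - <<'E'
from h import *
plan(None)
c,im=grab('wrist','w15.png');np.savez('w15.npz',**c);c,s=grab('scene');c,t=grab('top','top15.png')
cv2.imwrite('pics/s15.png',np.hstack([cv2.resize(s[120:220,280:400],(420,350),interpolation=cv2.INTER_CUBIC),cv2.resize(t[160:260,270:400],(370,350))]))
E
```

```text
clock 20.65 tcp [0.4737 0.3628 0.173 ] yaw tool x -0.63 tilt z [ 0.0046  0.0029 -1.    ] F [ 0.66 -0.15 -0.77] w 0.0471 j [-0.44  0.44 -0.42  1.79  0.22  0.95 -2.53]
```

View pics/w15.png

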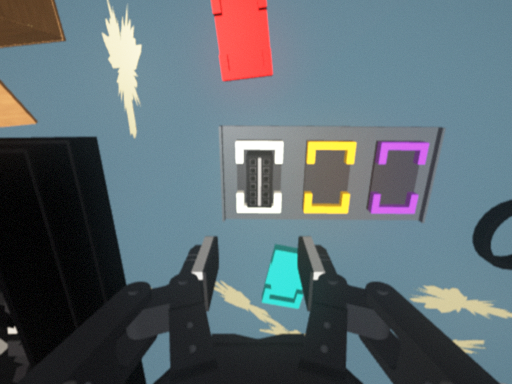

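View pics/s15.png

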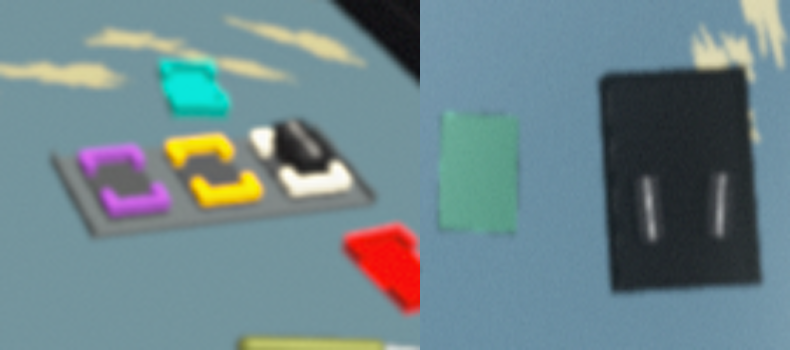

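The wrist view shows the housing upright inside the white nest at (259,178), not resting on any wall. The tote housings are where they were. The arm is clear, so I hand in.

```bash
python3 - <<'E'
from bench import job
print(job.hand_in())
E
```

```text
the job is handed in; nothing more can be done
None
```

The mat housing measured 28 mm (white) and now stands upright in the white nest. I handed the job in at about 20.7 s of the 43 s allowed.

- **Gauging:** I slid it flat along the gauge base. It passed under the yellow and violet steps with only 1 to 3 N of drag. The white back stop held it at about 8 N, within about 1 mm of the predicted position.
- **Placing:** I lowered it in small steps until it touched the nest floor. The touch was confirmed by the height stalling and a brief 8 N press, and I released it there. The floor was about 4 to 5 mm lower than I had estimated from the camera images, so I found it by feel.
- **Final checks:** The last pictures show it seated square inside the white walls, with the gripper about 170 mm above. The two housings in the tote look unmoved, as do the red and turquoise look-alikes. I did not measure the other bystanders again at the end, and no check failed.

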